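# Close the tumbling barrel

### The job

Close the tumbling barrel on the jeweller's bench: take the knobbed lid out of the rack and lay it flat on the bench, knob up, letting go of it, so that you can take it again by its knob. Seat it flat in the barrel's mouth and let go, then set the screw ring over it and turn it clockwise until it is fully home against its stop. Leave the other things on the bench where they are.

Things in the scene. Friction and masses are not known exactly. Their poses are not given: they have to be found in the camera images.
- lid: Loose aluminium lid, 60 g: disc 41.6 mm across, 8 mm thick (lower edge bevelled), round knob on its upper face. Origin: centre of the underside; +z points out through the knob. It starts on edge in one of the rack's two slots, +z level along the rack's +x; the disc's top 15 mm stick out and can be pinched across the thickness. Knob between two posts there: out of the fingers' reach.
- knob (a point): Centre of the lid's knob head, 19 mm above the lid's origin along the lid's +z. Above the 8 mm disc: neck 12 mm across from 8 to 12 mm, knob head 16 mm across from 12 to 26 mm.
- rack: Low wooden rack fixed to the bench, base 60 x 132 mm (x, y), at most 32 mm high. Origin: centre of its underside. Two slots side by side at y = -33 and +33 mm, mid plane x = 0, 9.6 mm wide, floor 6 mm up, back wall on the -x side, two posts 21 mm apart on the +x side. The other slot holds a disc without a knob, not needed.
- ring: Loose knurled aluminium screw ring, 90 g, 66 mm outside, 24 mm high, lying open side down. Origin: centre of its underside, z up. Skirt 58.8 mm inside; on top a 4 mm thick flange with a 28 mm hole for the lid's knob.
- ring_pin (a point): Inner end of the ring's pin on its +x side, 26 mm from the axis and 4 mm above the lower edge; a like pin is on the -x side. Pins are 6 mm thick and point inwards; two small raised bars on the ring's top mark them. A half turn makes no difference.
- barrel: Black tumbling barrel, upright, bolted to the bench. Round base 114 mm across and 12 mm thick, body up to 94 mm across, shoulder at 87 mm height, aluminium neck 50 mm across from 87 to 117 mm with two sloping slots outside (56.4 mm over their ridges), open at the top on the barrel's +x and -x, where small raised bars on the shoulder mark them. Origin: centre of the base's underside, z up.
- slot (a point): Where a ring pin first rests in the +x slot, 108 mm up. With ring x along barrel x (within 15 deg, or a half turn off) the pins drop in; the ring's underside is then 104 mm up. It turns clockwise seen from above 80 deg to a hard stop, easily: level for 10 deg, then sinking 4 mm evenly to 75 deg, 1.5 mm play. Home: underside 100 mm up, flange on the lid. A stop blocks the other way.
- mouth (a point): Centre of the barrel's open mouth, level with the rim, 117 mm above the bench. The mouth is a round recess 44 mm across and 5 mm deep with a flat step for the lid's underside (112 mm above the bench); the seated disc stands 3 mm proud of the rim, knob up.
- plain_disc: Bystander: plain disc (42 mm across, 8 mm thick, no knob) standing in the rack's other slot; origin: centre of one face
- bench_block: Bystander: square steel block, 60 x 60 x 20 mm; origin: centre of its underside
- wire_coil: Bystander: flat brass wire coil, 72 mm across, 54 mm hole, 10 mm high; origin: centre of its underside
- shot_jar: Bystander: small closed glass jar, 48 mm across, 65 mm high; origin: centre of its underside
- bur_cup: Bystander: wooden cup, 56 mm across, 60 mm high; origin: centre of its underside
- hammer: Bystander: hammer lying flat, 220 mm long; origin near its middle
- graver: Bystander: graver with a wooden handle lying flat, 150 mm long; origin near its middle
- pliers: Bystander: pliers lying flat, about 125 mm long and 58 mm over the handles; origin near their middle

How it is judged:
By the outcome, as a careful person would: the job done as asked, in the order asked, and still so for the second after the job is handed in, with the robot touching nothing.
It also fails if it takes over 72 s, if anything falls off the work surface, if the arm or the gripper's body presses on something with over 40 N, if the wrist force passes 120 N, or if a joint passes its speed limit or range.

### The arm

A 6-joint arm with a two-finger parallel gripper is mounted at the origin on the work surface. World frame = base frame: x ahead of the robot, y to its left, z up, the work surface at z = 0. Lengths are in m, angles in rad, forces in N, time in s.
With the tool pointing down it reaches from about 0.375 to 0.925 m from the base axis. Payload 5.7 kg.
Tool frame: the origin (TCP) lies at the very end of the fingers, on their centre line; the grasp point (between the pads) lies 19 mm behind it; z points along the fingers, y is the line along which they close (so a half turn about z gives the same grasp; the last joint's range is limited). The gripper opens to 88 mm and grips with 3 to 60 N. Pads are 20 mm wide; open, the fingers measure 115 mm over their backs; the gripper's body (75 mm by 178 mm) begins 61 mm behind the grasp point.
Start: joints at [1.025, 0.359, 1.51, -0, 1.272, -0.115], TCP at [0.251, 0.545, 0.223] pointing down, gripper open.
Joint ranges: [-2.97, 2.97], [-1.01, 2.36], [0.21, 2.38], [-0.96, 4.11], [0.2, 2.71], [-2.98, 2.98]. Speed limits (rad/s): [2.39, 2.39, 3.14, 3.14, 3.14, 3.14].

### API

Orientations are given as [roll, pitch, yaw] about the fixed x, y, z axes, in that order (R = Rz(yaw) Ry(pitch) Rx(roll)).
In Python, from plant import bot, eyes, sensors gives the robot as it stands (bot), with the cameras (eyes) and the readings (sensors).
- The arm moves only by the shell command python3 jog.py FILE [FORCE], which reads ROWS from the file FILE. ROWS is one flat JSON list of numbers that holds 1 to 10 rows one after another, with no inner brackets; each row has 5 numbers: dx, dy, dz in shares of 0.6 m (1.0 is 0.6 m), then a turn about the tool's z in fractions of the full range, 1 being 4 rad, then the finger opening in m; each row is the pose to reach, as a shift and turn from the pose commanded when the command began, along the tool's axes at that moment; what a row does not reach only later rows make up. A row lasts 1/8 s, in which the tool goes at most 0.0625 m and 0.188 rad, less where a joint would pass 70% of its speed; a pose out of reach is approached as far as the arm can. The fingers move at their own pace and stop on an object; FORCE is the grip in N (left out, the last holds). Time passes only in rows, so rows that do not move let the fingers close. It prints the time, the measured TCP pose, the force, the opening and the grip force at its end. No shift or turn number may pass 1 either way. Input that does not fit is refused with a message, and nothing moves.
- sensors.state(): the state, without advancing time (a new reading comes with each control period).
- eyes.snapshot(name): name is "scene" or "top" or "wrist"; returns the picture (384x512x3 uint8, red, green, blue); there is no depth.
- eyes.calibration(name): a dict with "fx", "fy", "cx", "cy" (pixels), "k1" (the pictures are not rectified: a ray, as slopes to the right and down, at radius r is drawn at 1 + k1 r^2 times it, then the intrinsics apply), "T" (4x4, takes a point from camera to world coordinates). Camera axes: x right, y down, z forward; pixel columns grow to the right and rows downward; lengths in m; the calibration is good to about 2 mm. A picture is of the moment at which its call begins: read the wrist's pose just before it. calibration takes no time and is no camera call; for the wrist camera it gives the pose at the moment of the call.
- bot.job_done(): hands the job in; it is judged then, once.
The state is a dict: "t": time; "joints": joint angles; "joint_vel": joint speeds; "effort": joint torques, N m; "eef_pos": TCP position; "tool_rot": TCP orientation; "contact_force": force on the tool from outside, world axes, zero at the start; "wrist_torque": the same for the moment, N m; "grip_width": finger opening in m; "grip_force": force on a finger pad.
Only numpy, scipy, OpenCV 4.12 (cv2) and the standard library are available. Lean on these libraries where they do the work, as an engineer would, in place of code of your own. Each camera call takes 0.05 s, during which the arm holds its last target. There are 200 camera calls.

## Working session

There is one attempt and no reset: what is moved stays moved. The work goes in short steps, Python scripts to look and compute and a shell command to move; the robot and the scene stay as the last step left them, time stands still between calls to the robot, and variables do not carry over. Pictures are saved under pics/ and viewed, at most 10 in all, crops included, and the job is handed in when it is done.

```bash
ls; mkdir -p pics
python3 - <<'E'
from plant import bot, eyes, sensors
import cv2,numpy as np
for n in("scene","top"):
    im=eyes.snapshot(n); cv2.imwrite(f"pics/{n}0.png",cv2.resize(im[...,::-1],(800,600),interpolation=cv2.INTER_CUBIC))
    cv2.imwrite(f"pics/{n}0raw.png",im[...,::-1])
    c=eyes.calibration(n); print(n,c)
s=sensors.state(); print(s)
E
```

```text
jog.py
pics
plant.py
scene {'fx': 351.95330970626907, 'fy': 351.95330970626907, 'cx': 254.75706644906415, 'cy': 189.219036777312, 'k1': -0.031202702585060867, 'T': array([[ 0.78503559,  0.4191224 , -0.45613105,  0.91929312],
       [ 0.61940504, -0.54005459,  0.56980561, -0.48591395],
       [-0.00751737, -0.72984756, -0.6835686 ,  0.69209171],
       [ 0.        ,  0.        ,  0.        ,  1.        ]])}
top {'fx': 400.91603497735815, 'fy': 400.91603497735815, 'cx': 260.59566099159167, 'cy': 196.26774491723262, 'k1': -0.06765824180164383, 'T': array([[ 0.00973479, -0.99118111,  0.13215615,  0.41001388],
       [-0.99994567, -0.01014207, -0.00240904,  0.00682078],
       [ 0.00372813, -0.13212552, -0.99122598,  1.22437454],
       [ 0.        ,  0.        ,  0.        ,  1.        ]])}
{'t': 0.1, 'joints': array([ 1.02490807e+00,  3.59459342e-01,  1.51131176e+00,  2.94867830e-05,
        1.27249297e+00, -1.15097891e-01]), 'joint_vel': array([-4.36955259e-04, -2.25637788e-03, -9.76333344e-04,  1.95029165e-05,
       -1.39477237e-03, -8.85246917e-04]), 'effort': array([-1.41980774e-03, -5.16360068e+01, -2.71406168e+01,  6.73205475e-02,
        2.77863129e-02,  6.51396334e-06]), 'eef_pos': array([0.25022807, 0.5446544 , 0.22188269]), 'tool_rot': array([-3.13993553e+00, -2.19935470e-04,  2.71079342e+00]), 'contact_force': array([ 0.09239892, -0.14975268,  0.29615646]), 'wrist_torque': array([ 0.00183628,  0.00616709, -0.00545206]), 'grip_force': 0.0, 'grip_width': 0.08800517416003623}
```

View pics/scene0.png

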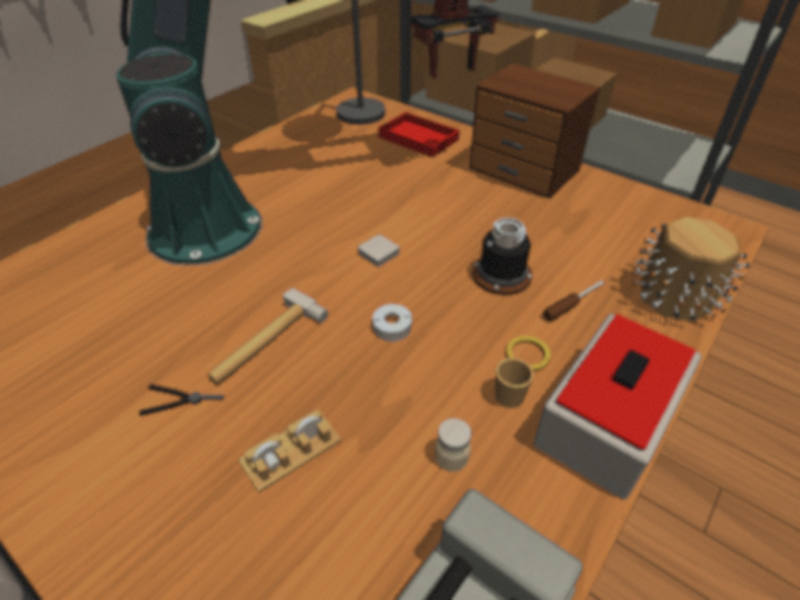

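View pics/top0.png

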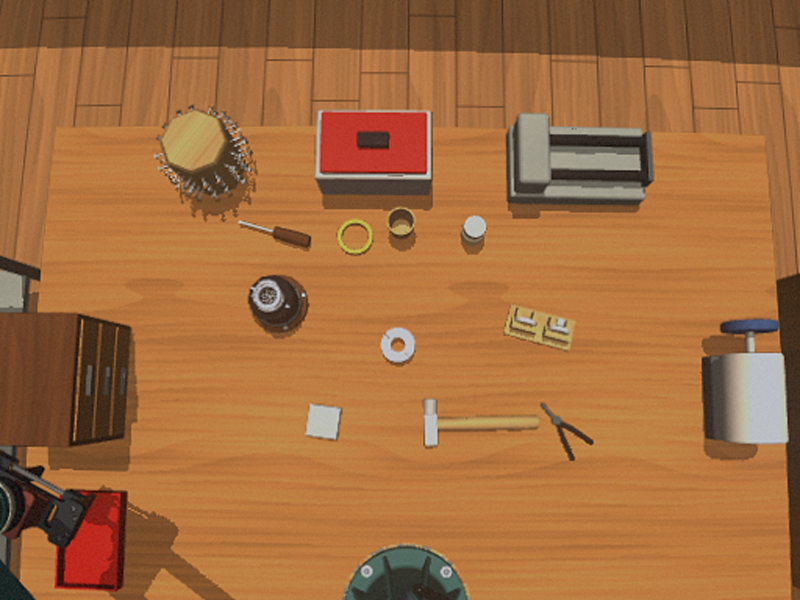

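The scene view shows the rack at (290,450), ring at (392,322) and barrel at (505,250). In the top view they are at (540,327), (398,345) and (275,300), both at 800x600. Next I'll write the helpers and get rough positions.

```bash
cat > h.py <<'E'
import numpy as np, cv2
from scipy.spatial.transform import Rotation as R
from plant import bot, eyes, sensors
def ray(c,u,v):
    K=np.array([[c["fx"],0,c["cx"]],[0,c["fy"],c["cy"]],[0,0,1.]])
    p=cv2.undistortPoints(np.array([[[u,v]]],float),K,np.array([c["k1"],0,0,0,0]))[0,0]
    return c["T"][:3,3],c["T"][:3,:3]@np.array([*p,1])
def atz(c,u,v,z):
    o,d=ray(c,u,v); return o+d*(z-o[2])/d[2]
def tri(*obs):  # (calib,u,v)...
    A=np.zeros((3,3));b=np.zeros(3)
    for c,u,v in obs:
        o,d=ray(c,u,v); d=d/np.linalg.norm(d); P=np.eye(3)-d[:,None]*d; A+=P;b+=P@o
    return np.linalg.solve(A,b)
def proj(c,p):
    T=np.linalg.inv(c["T"]); q=T[:3,:3]@p+T[:3,3]; x=q[:2]/q[2]; x=x*(1+c["k1"]*(x@x))
    return np.array([c["fx"]*x[0]+c["cx"],c["fy"]*x[1]+c["cy"]])
def rot(): return R.from_euler("xyz",sensors.state()["tool_rot"]).as_matrix()
def to_tool(p,yaw=None):
    s=sensors.state(); d=rot().T@(np.asarray(p)-s["eef_pos"]); return d
def shot(name,fn,scale=1.5625):
    c=eyes.calibration(name); im=eyes.snapshot(name)[...,::-1]
    cv2.imwrite(f"pics/{fn}_raw.png",im); np.save(f"pics/{fn}.npy",c,allow_pickle=True)
    cv2.imwrite(f"pics/{fn}.png",cv2.resize(im,None,fx=scale,fy=scale,interpolation=cv2.INTER_CUBIC))
    return c
def load(fn): return np.load(f"pics/{fn}.npy",allow_pickle=True).item()
E
python3 - <<'E'
from h import *
t=eyes.calibration("top");s=eyes.calibration("scene");k=.64
for n,u,v,z in(("rack",540,327,.01),("lid?",560,326,.03),("other",524,320,.03),("ring",398,345,.024),("barrelmouth",267,294,.117),("block",323,422,.02),("hammerhead",430,420,.02),("coil",355,237,.01)):
    print(n,atz(t,u*k,v*k,z).round(3))
for n,u,v,z in(("rack",290,450,.01),("ring",392,320,.024),("mouth",509,228,.117)):
    print(n,atz(s,u*k,v*k,z).round(3))
c=eyes.calibration("wrist"); st=sensors.state()
print(c["fx"],c["cx"],c["cy"],c["k1"],(rot().T@(c["T"][:3,3]-st["eef_pos"])).round(4));print((rot().T@c["T"][:3,:3]).round(3)); print(rot().round(3))
E
```

```text
rack [ 0.534 -0.256  0.01 ]
lid? [ 0.535 -0.291  0.03 ]
other [ 0.546 -0.221  0.03 ]
ring [0.496 0.021 0.024]
barrelmouth [0.578 0.256 0.117]
block [0.348 0.162 0.02 ]
hammerhead [ 0.354 -0.042  0.02 ]
coil [0.711 0.109 0.01 ]
rack [ 0.541 -0.259  0.01 ]
ring [0.503 0.017 0.024]
mouth [0.582 0.25  0.117]
325.72070463316743 251.11468844016602 189.88043639321202 -0.08352408483833547 [ 0.077  -0.0013 -0.1624]
[[ 0.001 -0.96  -0.279]
 [ 1.     0.     0.001]
 [-0.    -0.279  0.96 ]]
[[-0.909  0.418 -0.001]
 [ 0.418  0.909 -0.001]
 [ 0.    -0.002 -1.   ]]
```

The manual's scale: shifts go in shares of 0.6 m and turns go in shares of 4 rad. Converting my numbers, -0.396 m / 0.6 = -0.66, -0.32 m / 0.6 = -0.5333.

```bash
echo '[-0.0417, -0.0917, -0.0583, 0, 0.088, -0.0833, -0.1833, -0.1167, 0, 0.088, -0.1333, -0.275, -0.1667, 0, 0.088, -0.2333, -0.2667, -0.1667, 0, 0.088, -0.3333, -0.2583, -0.1667, 0, 0.088, -0.4333, -0.25, -0.1667, 0, 0.088, -0.5333, -0.2417, -0.1667, 0, 0.088, -0.66, -0.2383, -0.1667, 0, 0.088, -0.66, -0.2383, -0.1667, 0, 0.088, -0.66, -0.2383, -0.1667, 0, 0.088]' > path.dat && python3 jog.py path.dat && python3 -c "
from h import *
shot('wrist','w1');print(sensors.state()['eef_pos'],sensors.state()['joints'])"
```

```text
t: 1.35
eef_pos: [0.5506, 0.2495, 0.3218]
tool_rot: [-3.141, -0.002, 2.709]
contact_force: [-0.2, 0.4, 0.2]
grip_width: 0.088
grip_force: 0.0
[0.5495176  0.25007739 0.32210532] [ 3.12332349e-01  2.95052310e-01  1.35870313e+00  5.87514791e-04
  1.48977244e+00 -8.27469179e-01]
```

View pics/w1.png

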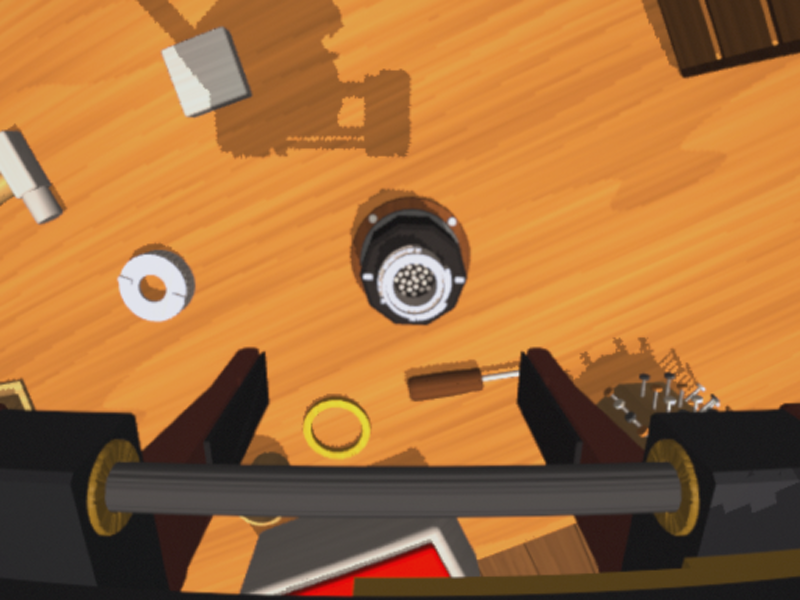

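View w1: barrel mouth is around (414,283), with shoulder bars at (367,277) and (460,281). The ring is at (153,287), with bars at (125,279) and (182,295).

```bash
cat >> h.py <<'E'
def ell(fn,u,v,r,lo,hi=256,scale=1.5625):
    "fit ellipses to bright-blob outer contours near a view pixel; returns raw px"
    im=cv2.imread(f"pics/{fn}_raw.png"); hsv=cv2.cvtColor(im,cv2.COLOR_BGR2HSV)
    m=((hsv[...,1]<70)&(hsv[...,2]>=lo)&(hsv[...,2]<hi)).astype(np.uint8)
    w=np.zeros_like(m); cv2.circle(w,(int(u/scale),int(v/scale)),int(r/scale),1,-1); m&=w
    cs,_=cv2.findContours(m,cv2.RETR_CCOMP,cv2.CHAIN_APPROX_NONE)
    return [tuple(np.round(x,1) for x in cv2.fitEllipse(c)) for c in cs if len(c)>25]
E
python3 - <<'E'
from h import *
c=load("w1");k=.64
for n,u,v,z in(("mouth",414,283,.117),("bar1",367,277,.088),("bar2",460,281,.088),("ring",153,287,.024),("rb1",125,279,.024),("rb2",182,295,.024),("coil",337,429,.005)):
    print(n,atz(c,u*k,v*k,z).round(4))
print(ell("w1",414,283,45,140)); print(ell("w1",153,287,50,150))
E
python3 -c "
import cv2
im=cv2.imread('pics/w1_raw.png')
a=cv2.resize(im[110:215,215:310],None,fx=5,fy=5,interpolation=3)[:525,:475]
b=cv2.resize(im[145:220,70:135],None,fx=5,fy=7,interpolation=3)[:525]
cv2.imwrite('pics/w1c.png',cv2.hconcat([a,b]))"
```

```text
mouth [0.5737 0.2551 0.117 ]
bar1 [0.5607 0.2209 0.088 ]
bar2 [0.595  0.2875 0.088 ]
ring [0.4966 0.0212 0.024 ]
rb1 [4.781e-01 1.000e-04 2.400e-02]
rb2 [0.5154 0.043  0.024 ]
coil [0.7147 0.1073 0.005 ]
[(array([262.2, 178.9]), array([ 7.1, 17.3]), np.float64(41.5)), (array([264.7, 181.6]), array([43.4, 48.2]), np.float64(128.9)), (array([264.9, 183. ]), array([26.2, 27. ]), np.float64(81.0))]
[(array([ 97.3, 183.6]), array([39.3, 45.1]), np.float64(132.3)), (array([ 97.1, 184.1]), array([17.3, 19.3]), np.float64(136.3))]
```

View pics/w1c.png

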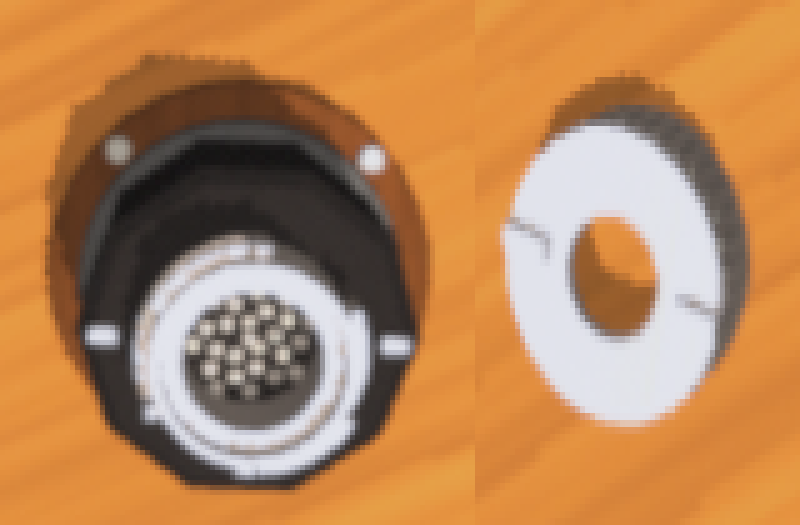

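Scaled: 0.112 m / 0.6 = 0.1867, 0.1 m / 0.6 = 0.1667.

```bash
echo '[-0.0167, 0.0117, 0.0833, 0, 0.088, -0.0333, 0.025, 0.1667, 0, 0.088, -0.0343, 0.025, 0.1867, 0, 0.088, -0.0343, 0.025, 0.1867, 0, 0.088, -0.0343, 0.025, 0.1867, 0, 0.088]' > path.dat && python3 jog.py path.dat
python3 - <<'E'
from h import *
c=shot('wrist','w2');print(sensors.state()['eef_pos'])
im=cv2.imread("pics/w2_raw.png"); print(proj(c,np.array([.575,.255,.117])))
u,v=map(int,proj(c,np.array([.575,.255,.1])))
cv2.imwrite("pics/w2c.png",cv2.resize(im[v-75:v+75,u-100:u+100],None,fx=4,fy=4,interpolation=3)); print(u-100,v-75)
E
```

```text
t: 2.02
eef_pos: [0.5761, 0.2557, 0.2131]
tool_rot: [3.139, 0.002, 2.712]
contact_force: [-0.7, 0.3, -0.1]
grip_width: 0.0879
grip_force: 0.0
[0.57638186 0.25554052 0.21313954]
[250.95041716 190.99864704]
150 110
```

View pics/w2c.png

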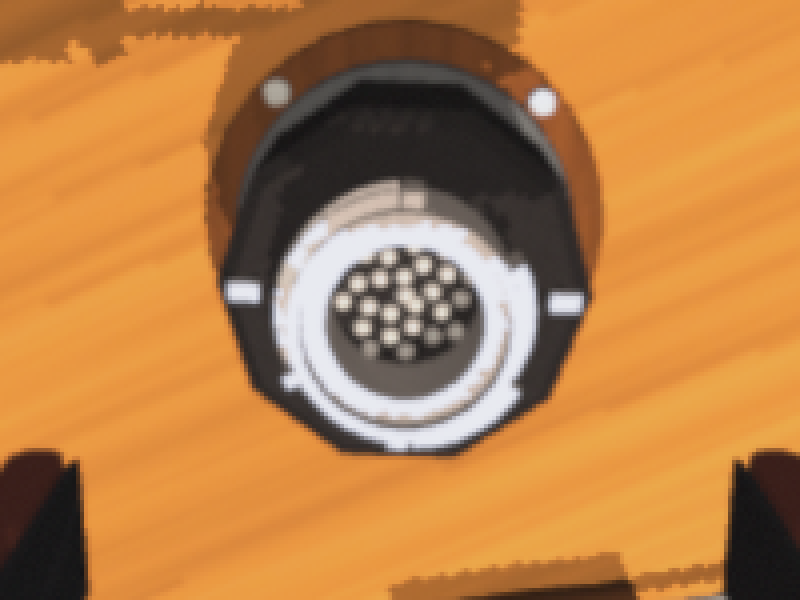

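The recess rim centre in w2c is about (407,324) in the crop, raw (251.7,191). The bars are at (244,292) and (566,303) in the crop.

Run:
```python
from h import *
a=load("w1");c=load("w2")
print("mouth",atz(c,251.7,191,.117).round(4),"tri",tri((a,264.9,181.8),(c,251.7,191)).round(4))
p,q=atz(c,150+244/4,110+292/4,.088),atz(c,150+566/4,110+303/4,.088)
print(p.round(4),q.round(4),((p+q)/2).round(4),np.linalg.norm(p-q),np.degrees(np.arctan2(*(q-p)[1::-1])))
for r in [.022,.025,.0282]:
    th=np.linspace(0,2*np.pi,9)[:-1]; print(r,[tuple(((proj(c,np.array([.5752+r*np.cos(t),.2551+r*np.sin(t),.117]))-[150,110])*4).astype(int)) for t in th])
```

```text
mouth [0.5753 0.2556 0.117 ] tri [0.5776 0.2542 0.1064]
[0.5607 0.2215 0.088 ] [0.5938 0.2874 0.088 ] [0.5772 0.2544 0.088 ] 0.07376166783391405 63.31558630150315
0.022 [(np.int64(448), np.int64(415)), (np.int64(503), np.int64(359)), (np.int64(502), np.int64(281)), (np.int64(442), np.int64(226)), (np.int64(359), np.int64(230)), (np.int64(304), np.int64(288)), (np.int64(308), np.int64(366)), (np.int64(368), np.int64(418))]
0.025 [(np.int64(453), np.int64(427)), (np.int64(516), np.int64(364)), (np.int64(515), np.int64(275)), (np.int64(447), np.int64(213)), (np.int64(353), np.int64(216)), (np.int64(290), np.int64(284)), (np.int64(295), np.int64(372)), (np.int64(363), np.int64(430))]
0.0282 [(np.int64(459), np.int64(440)), (np.int64(531), np.int64(369)), (np.int64(530), np.int64(269)), (np.int64(453), np.int64(198)), (np.int64(346), np.int64(202)), (np.int64(275), np.int64(278)), (np.int64(282), np.int64(378)), (np.int64(358), np.int64(443))]
```

Scaled: 1.571 rad / 4 = 0.3928.

```bash
echo '[0, 0, 0, 0.045, 0.088, 0, 0, 0, 0.09, 0.088, 0, 0, 0, 0.135, 0.088, 0, 0, 0, 0.18, 0.088, 0, 0, 0, 0.225, 0.088, 0, 0, 0, 0.27, 0.088, 0, 0, 0, 0.315, 0.088, 0, 0, 0, 0.36, 0.088, 0, 0, 0, 0.3928, 0.088, 0, 0, 0, 0.3928, 0.088]' > path.dat && python3 jog.py path.dat && echo '[0, 0, 0, 0, 0.088, 0, 0, 0, 0, 0.088]' > path.dat && python3 jog.py path.dat
python3 - <<'E'
from h import *
c=shot('wrist','w3');print(sensors.state()['eef_pos'],sensors.state()['tool_rot'])
from scipy.optimize import minimize
def fit(fn,p0):
    c=load(fn);g=cv2.GaussianBlur(cv2.cvtColor(cv2.imread(f"pics/{fn}_raw.png"),cv2.COLOR_BGR2GRAY),(0,0),.8).astype(np.float32)
    th=np.linspace(0,2*np.pi,120)
    def sc(x,y,r,z):
        def ring(r): 
            P=np.array([proj(c,np.array([x+r*np.cos(t),y+r*np.sin(t),z])) for t in th],np.float32)
            return cv2.remap(g,P[:,:1],P[:,1:],cv2.INTER_LINEAR)[:,0]
        return np.mean(np.abs(ring(r+.0008)-ring(r-.0008)))
    for r,z in((.022,.117),(.025,.117),(.0282,.117)):
        G=[(sc(p0[0]+a,p0[1]+b,r,z),p0[0]+a,p0[1]+b) for a in np.arange(-.005,.0051,.0005) for b in np.arange(-.005,.0051,.0005)]
        G.sort(reverse=True); print(fn,r,z,np.round(G[:3],4).tolist())
fit("w2",(.576,.2553));fit("w3",(.576,.2553))
im=cv2.imread("pics/w3_raw.png"); u,v=map(int,proj(c,np.array([.576,.255,.1])))
cv2.imwrite("pics/w3c.png",cv2.resize(im[v-75:v+75,u-100:u+100],None,fx=4,fy=4,interpolation=3)); print(u-100,v-75)
E
```

```text
t: 3.32
eef_pos: [0.5763, 0.2551, 0.2123]
tool_rot: [3.14, -0.002, 1.141]
contact_force: [0.3, -0.5, -0.1]
grip_width: 0.0879
grip_force: 0.0
t: 3.58
eef_pos: [0.5757, 0.2549, 0.211]
tool_rot: [3.141, -0.0, 1.141]
contact_force: [-0.7, 0.2, 0.2]
grip_width: 0.088
grip_force: 0.0
[0.57563983 0.25490956 0.21086962] [ 3.14141432e+00 -6.53694573e-05  1.14094236e+00]
w2 0.022 0.117 [[51.1632, 0.5765, 0.2603], [50.6534, 0.581, 0.2548], [50.5172, 0.571, 0.2503]]
w2 0.025 0.117 [[55.7405, 0.5775, 0.2553], [55.3333, 0.578, 0.2553], [55.0934, 0.578, 0.2558]]
w2 0.0282 0.117 [[60.3287, 0.574, 0.2563], [59.1175, 0.574, 0.2558], [58.83, 0.574, 0.2568]]
w3 0.022 0.117 [[45.8894, 0.571, 0.2553], [45.8095, 0.571, 0.2548], [45.0661, 0.571, 0.2558]]
w3 0.025 0.117 [[57.3629, 0.58, 0.2583], [56.4052, 0.58, 0.2588], [56.3758, 0.5795, 0.2588]]
w3 0.0282 0.117 [[64.1211, 0.5765, 0.2573], [63.5093, 0.5765, 0.2568], [62.3417, 0.576, 0.2573]]
151 110
```

View pics/w3c.png

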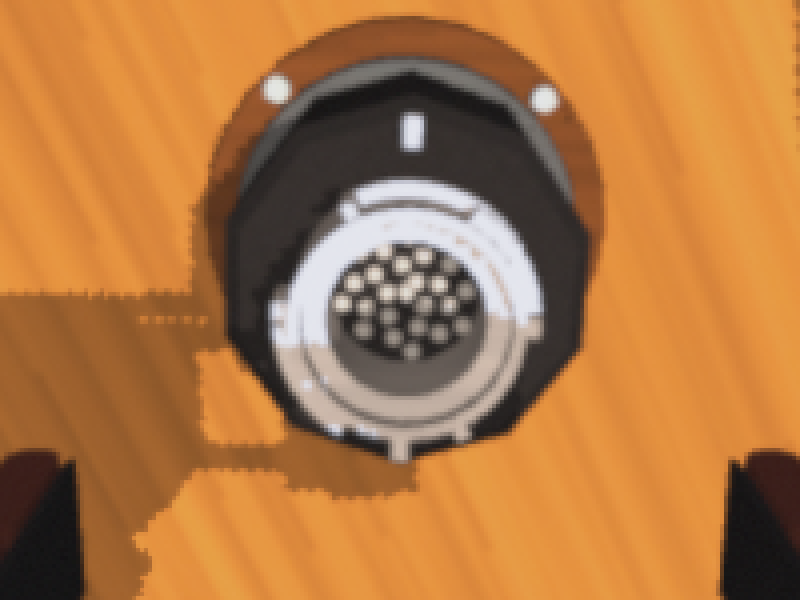

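In w3c the neck spans x 272..542 in the crop, so its centre is about 407. I'll intersect the lateral lines of the two 90°-apart views.

Run:
```python
from h import *
a=load("w2");c=load("w3")
def plane(c,u,v):
    p,q=ray(c,u,v-20),ray(c,u,v+20); n=np.cross(p[1],q[1]); n/=np.linalg.norm(n); return n,n@p[0]
n1,d1=plane(a,251.5,191); n2,d2=plane(c,252.9,191)
for z in(.107,.117,.127): print("mouth",np.linalg.solve([n1[:2],n2[:2]],[d1-n1[2]*z,d2-n2[2]*z]).round(4))
print(tri((a,251.5,191),(c,252.9,191)).round(4), tri((a,251.5,192.3),(c,252.9,192.3)).round(4))
p=atz(c,151+413/4,110+131/4,.088);print("bar",p.round(4)); 
# finger mid check
for c,e,off in((a,(.5762,.2555,.2131),(150,110)),(c,(.5757,.2549,.211),(151,110))):
    print([((proj(c,np.array(e)+ (c['T'][:3,0]*s))-off)*4).round(0) for s in(-.044,.044)])
b1,b2=atz(a,150+244/4,110+292/4,.088),atz(a,150+566/4,110+303/4,.088); print(np.degrees(np.arctan2(*(b2-b1)[1::-1])))
```

```text
mouth [0.5768 0.2547]
mouth [0.5767 0.2547]
mouth [0.5766 0.2547]
[0.5761 0.2545 0.1147] [0.5761 0.2545 0.1185]
bar [0.5926 0.2863 0.088 ]
[array([ 91., 529.]), array([733., 529.])]
[array([ 83., 517.]), array([726., 517.])]
63.31558630150315
```

Scaled: -0.246 m / 0.6 = -0.41, 0.071 m / 0.6 = 0.1183.

```bash
echo '[-0.1, 0.01, 0, 0, 0.088, -0.2, 0.02, 0.0167, 0, 0.088, -0.3, 0.03, 0.0667, 0, 0.088, -0.41, 0.0417, 0.1183, 0, 0.088, -0.41, 0.0417, 0.1183, 0, 0.088, -0.41, 0.0417, 0.1183, 0, 0.088]' > path.dat && python3 jog.py path.dat
python3 - <<'E'
from h import *
c=shot('wrist','w4');print(sensors.state()['eef_pos'],sensors.state()['tool_rot'])
print(proj(c,np.array([.4966,.0212,.024]))); u,v=1.5625*proj(c,np.array([.4966,.0212,.024]))
for e in ell("w4",u,v,90,150): print(e, atz(c,*e[0],.024).round(4), tri((c,*e[0]),(load("w1"),97.3,183.6)).round(4))
im=cv2.imread("pics/w4_raw.png"); u,v=map(int,(u*.64,v*.64))
cv2.imwrite("pics/w4c.png",cv2.resize(im[v-60:v+60,u-80:u+80],None,fx=5,fy=5,interpolation=3)); print(u-80,v-60)
E
```

```text
t: 4.38
eef_pos: [0.4957, 0.0206, 0.1396]
tool_rot: [-3.141, -0.0, 1.138]
contact_force: [-0.5, -0.0, -0.4]
grip_width: 0.0879
grip_force: 0.0
[0.49656903 0.0212956  0.14016574] [ 3.14069292e+00 -8.42853792e-04  1.13915877e+00]
[252.43762951 182.93748761]
(array([252.9, 183. ]), array([71.1, 74.3]), np.float64(85.1)) [0.4969 0.021  0.024 ] [0.4965 0.0208 0.0243]
(array([253. , 184.6]), array([31. , 32.2]), np.float64(109.8)) [0.4964 0.0196 0.024 ] [0.4962 0.019  0.0215]
172 122
```

View pics/w4c.png

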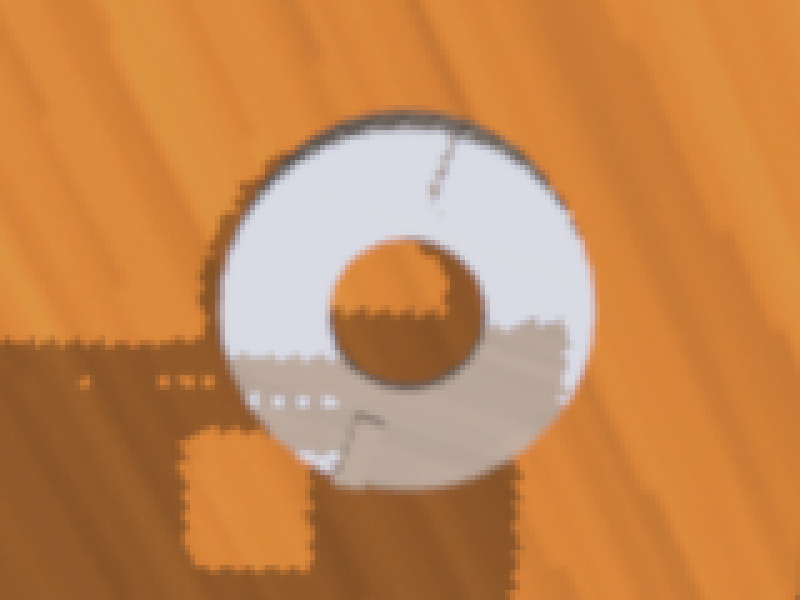

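The ring centre is at crop (407,307), with bars at (445,165) and (350,445) in the crop. Its height of 24 mm is confirmed. Next is the rack, viewed from above.

Run:
```python
from h import *
c=load("w4")
p,q=[atz(c,172+u/5,122+v/5,.0245) for u,v in((350,445),(445,165))]
print(p,q,np.degrees(np.arctan2(*(p-q)[1::-1])),(p+q)/2)
print(to_tool([.536,-.258,.17]))
```

```text
[0.47711752 0.00142984 0.0245    ] [0.5137517  0.04084853 0.0245    ] -132.9031823370669 [0.49543461 0.02113918 0.0245    ]
[-0.23715761  0.15268714 -0.02989679]
```

Scaled: -0.237 m / 0.6 = -0.395, 0.153 m / 0.6 = 0.255.

```bash
echo '[-0.0783, 0.05, -0.05, 0, 0.088, -0.1583, 0.1017, -0.05, 0, 0.088, -0.2367, 0.1533, -0.05, 0, 0.088, -0.3167, 0.2033, -0.05, 0, 0.088, -0.395, 0.255, -0.05, 0, 0.088, -0.395, 0.255, -0.05, 0, 0.088, -0.395, 0.255, -0.05, 0, 0.088]' > path.dat && python3 jog.py path.dat
python3 - <<'E'
from h import *
c=shot('wrist','w5');print(sensors.state()['eef_pos'],sensors.state()['tool_rot'])
im=cv2.imread("pics/w5_raw.png"); u,v=map(int,proj(c,np.array([.536,-.258,.015])))
cv2.imwrite("pics/w5c.png",cv2.resize(im[v-75:v+75,u-100:u+100],None,fx=4,fy=4,interpolation=3)); print(u-100,v-75)
E
```

```text
t: 5.3
eef_pos: [0.5366, -0.257, 0.1701]
tool_rot: [3.141, -0.001, 1.141]
contact_force: [0.9, -0.5, 0.3]
grip_width: 0.0878
grip_force: 0.0
[ 0.5361756  -0.25646341  0.16994266] [-3.14142334e+00 -5.82826885e-04  1.14153361e+00]
151 99
```

View pics/w5c.png

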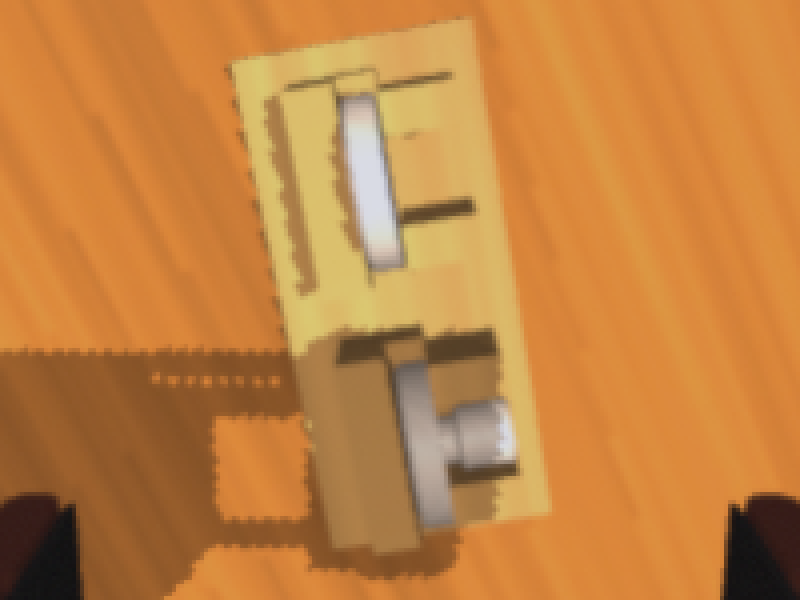

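The plain disc stands in the upper slot. The lid is in the lower one, its rim running from (412,363) to (437,525) in the crop, with the knob to the right at (490,435). The rack's right edge runs (472,20) to (548,512). I'll measure this and line up above the lid.

Run:
```python
from h import *
c=load("w5")
f=lambda u,v,z: atz(c,151+u/4,99+v/4,z)
p,q=f(472,20,.01),f(548,512,.01); d=p-q; print("rack yaw",np.degrees(np.arctan2(-d[0],d[1])))
e1,e2=f(412,363,.032),f(437,525,.032); d=e1-e2; print(e1,e2,np.linalg.norm(d),np.degrees(np.arctan2(-d[0],d[1])),(e1+e2)/2)
for z in(.027,.042): print(f(425,445,z), "knob",f(487,436,z))
```

```text
rack yaw -14.734842721160225
[ 0.53383046 -0.26860476  0.032     ] [ 0.52209268 -0.30945549  0.032     ] 0.042503622902018305 -16.031132320627698 [ 0.52796157 -0.28903012  0.032     ]
[ 0.52742939 -0.29059164  0.027     ] knob [ 0.5423907  -0.29485272  0.027     ]
[ 0.52937637 -0.28558525  0.042     ] knob [ 0.54360303 -0.28963709  0.042     ]
```

Scaled: 0.06 m / 0.6 = 0.1, -0.033 m / 0.6 = -0.055, -0.159 rad / 4 = -0.0398.

```bash
echo '[-0.0333, 0.005, 0.05, -0.02, 0.088, -0.055, 0.01, 0.1, -0.0398, 0.088, -0.055, 0.01, 0.1, -0.0398, 0.088, -0.055, 0.01, 0.1, -0.0398, 0.088]' > path.dat && python3 jog.py path.dat
python3 - <<'E'
from h import *
c=shot('wrist','w6');print(sensors.state()['eef_pos'],sensors.state()['tool_rot'])
im=cv2.imread("pics/w6_raw.png"); u,v=map(int,proj(c,np.array([.53,-.288,.03])))
cv2.imwrite("pics/w6c.png",cv2.resize(im[v-75:v+75,u-100:u+100],None,fx=4,fy=4,interpolation=3)); print(u-100,v-75)
E
```

```text
t: 5.85
eef_pos: [0.528, -0.2896, 0.1107]
tool_rot: [3.141, -0.0, 1.299]
contact_force: [0.5, -0.1, -0.7]
grip_width: 0.0879
grip_force: 0.0
[ 0.52826868 -0.28994117  0.11107878] [3.13993030e+00 3.48146980e-04 1.29883005e+00]
153 118
```

View pics/w6c.png

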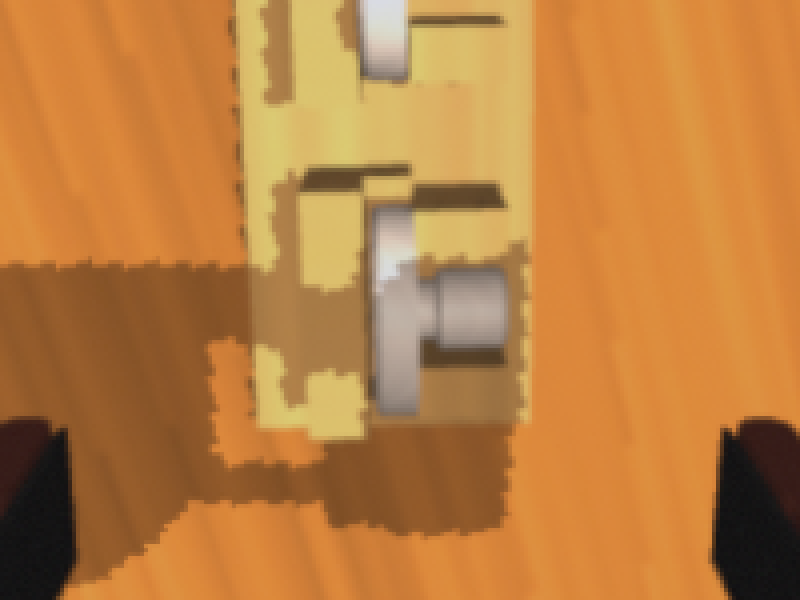

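w6c shows the disc rim at u 374–418 and v 205–415, with the knob head centred at (474,308). The tool is well aligned with it, within about 1°.

Run:
```python
from h import *
a=load("w5");c=load("w6")
k=tri((a,151+486/4,99+436/4),(c,153+474/4,118+308/4)); print("knob",k)
# disc rim far/near ends (horizontal extremes)
for A,C in(((412,363),(393,206)),((437,526),(398,414)),((425,445),(396,309))):
    print(tri((a,151+A[0]/4,99+A[1]/4),(c,153+C[0]/4,118+C[1]/4)))
for z in(.027,.04,.047): print(z,atz(c,153+396/4,118+309/4,z),to_tool(atz(c,153+396/4,118+309/4,z)))
n=np.array([np.cos(np.radians(-15.5)),np.sin(np.radians(-15.5)),0]); print("from knob:",k-n*.019, to_tool(k-n*.015))
```

```text
knob [ 0.54305819 -0.29039037  0.03901269]
[ 0.53281916 -0.27059717  0.02399868]
[ 0.52431682 -0.3036242   0.04735088]
[ 0.52874058 -0.2869799   0.0375477 ]
0.027 [ 0.52785459 -0.29002162  0.027     ] [-0.00015946 -0.00051703  0.08407809]
0.04 [ 0.52887393 -0.28616105  0.04      ] [ 0.00382851 -0.00055059  0.07107663]
0.047 [ 0.5294228  -0.28408228  0.047     ] [ 0.00597588 -0.00056867  0.06407584]
from knob: [ 0.52474921 -0.28531284  0.03901269] [ 0.00354365 -0.0007532   0.0720637 ]
```

The manual's scale: shifts go in shares of 0.6 m and turns go in shares of 4 rad. Converting my numbers, 0.0735 m / 0.6 = 0.1225, -0.0005 m / 0.6 = -0.0008.

```bash
echo '[0, 0, 0.0667, 0, 0.088, 0, -0.0008, 0.1225, 0, 0.088, 0, -0.0008, 0.1225, 0, 0.088, 0, -0.0008, 0.1225, 0, 0.088, 0, -0.0008, 0.1225, 0, 0.0, 0, -0.0008, 0.1225, 0, 0.0, 0, -0.0008, 0.1225, 0, 0.0, 0, -0.0008, 0.1225, 0, 0.0, 0, -0.0008, 0.1225, 0, 0.0, 0, -0.0008, 0.1225, 0, 0.0]' > path.dat && python3 jog.py path.dat 15; echo '[0, 0, 0, 0, 0, 0, 0, 0, 0, 0, 0, 0, 0, 0, 0]' > path.dat && python3 jog.py path.dat
```

```text
t: 7.15
eef_pos: [0.5267, -0.2907, 0.0361]
tool_rot: [-3.141, 0.0, 1.299]
contact_force: [0.6, -0.4, -0.0]
grip_width: 0.0313
grip_force: 0.0
t: 7.52
eef_pos: [0.5267, -0.2907, 0.0362]
tool_rot: [-3.141, 0.0, 1.299]
contact_force: [0.6, -0.8, 0.8]
grip_width: 0.0079
grip_force: 15.0
```

Scaled: 0.18 m / 0.6 = 0.3, -0.07 m / 0.6 = -0.1167.

```bash
echo '[0, 0, -0.0333, 0, 0, 0, 0, -0.1167, 0, 0, 0.0833, 0, -0.1167, 0, 0, 0.1667, 0, -0.1167, 0, 0, 0.25, 0, -0.1167, 0, 0, 0.3, 0, -0.0833, 0, 0, 0.3, 0, 0, 0, 0, 0.3, 0, 0.005, 0, 0, 0.3, 0, 0.005, 0, 0]' > path.dat && python3 jog.py path.dat && echo '[0, 0, 0.0017, 0, 0, 0, 0, 0.0033, 0, 0, 0, 0, 0.0033, 0, 0]' > path.dat && python3 jog.py path.dat
```

```text
t: 8.65
eef_pos: [0.5751, -0.1177, 0.0337]
tool_rot: [-3.141, 0.0, 1.298]
contact_force: [0.1, -0.7, -1.3]
grip_width: 0.0077
grip_force: 14.9
t: 9.02
eef_pos: [0.5754, -0.1176, 0.0318]
tool_rot: [3.141, 0.0, 1.298]
contact_force: [0.3, 0.1, -0.6]
grip_width: 0.0082
grip_force: 14.9
```

Scaled: 0.001 m / 0.6 = 0.0017.

```bash
echo '[0, 0, 0.0017, 0, 0, 0, 0, 0.0017, 0, 0]' > path.dat && python3 jog.py path.dat 8 && echo '[0, 0, 0.0013, 0, 0, 0, 0, 0.0013, 0, 0]' > path.dat && python3 jog.py path.dat; python3 -c "
from h import *
shot('wrist','w7',1.2)"
```

```text
t: 9.28
eef_pos: [0.575, -0.1173, 0.0302]
tool_rot: [-3.142, 0.0, 1.299]
contact_force: [-0.1, 0.1, -0.5]
grip_width: 0.0079
grip_force: 8.0
t: 9.52
eef_pos: [0.5755, -0.1175, 0.0299]
tool_rot: [3.141, 0.0, 1.299]
contact_force: [-0.7, 0.9, 5.2]
grip_width: 0.0078
grip_force: 8.0
```

View pics/w7.png

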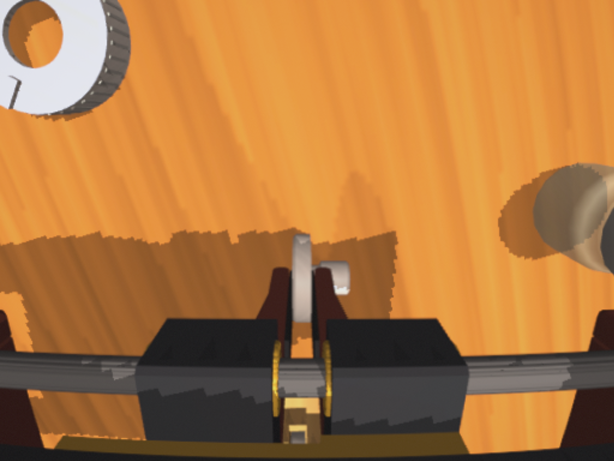

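The lid is held on edge with the knob on the right at (338,278), and its lower edge is touching the bench. Now I'll tip it onto its underside with the knob-side finger while the other finger withdraws.

Scaled: -0.054 m / 0.6 = -0.09, -0.047 m / 0.6 = -0.0783.

```bash
echo '[0, 0, 0, 0, 0.012, 0, -0.0033, -0.005, 0, 0.016, 0, -0.01, -0.01, 0, 0.022, 0, -0.02, -0.01, 0, 0.03, 0, -0.0317, -0.01, 0, 0.038, 0, -0.0433, -0.01, 0, 0.046, 0, -0.055, -0.01, 0, 0.054, 0, -0.0667, -0.01, 0, 0.062, 0, -0.0783, -0.01, 0, 0.07, 0, -0.09, -0.01, 0, 0.078]' > path.dat && python3 jog.py path.dat && echo '[0, 0, 0, 0, 0.084, 0, 0, -0.0833, 0, 0.088, 0, 0, -0.1833, 0, 0.088, 0, 0, -0.1833, 0, 0.088]' > path.dat && python3 jog.py path.dat
python3 - <<'E'
from h import *
c=shot('wrist','w8');s=sensors.state();print(s['eef_pos'])
def blobs(fn,z,lo=110,smax=60,amin=150):
    c=load(fn);im=cv2.imread(f"pics/{fn}_raw.png");hsv=cv2.cvtColor(im,cv2.COLOR_BGR2HSV)
    m=((hsv[...,1]<smax)&(hsv[...,2]>lo)).astype(np.uint8)
    n,l,st,ce=cv2.connectedComponentsWithStats(m)
    for i in range(1,n):
        if st[i,4]>amin: print(st[i],ce[i].round(1),atz(c,*ce[i],z).round(4))
blobs("w8",.008)
E
```

```text
t: 10.82
eef_pos: [0.5225, -0.1027, 0.0353]
tool_rot: [-3.141, 0.0, 1.299]
contact_force: [-0.9, -0.1, -0.0]
grip_width: 0.0761
grip_force: 0.1
t: 11.32
eef_pos: [0.5271, -0.1041, 0.1499]
tool_rot: [3.131, 0.001, 1.299]
contact_force: [0.3, -0.2, -0.2]
grip_width: 0.0873
grip_force: 0.0
[ 0.52517051 -0.10345411  0.14752115]
[ 137   11   80   83 4337] [175.9  52. ] [0.4945 0.0229 0.008 ]
[ 463  130   47   51 1881] [485.9 155.2] [ 0.7598 -0.1456  0.008 ]
[   8  144   92   52 2247] [ 52. 170.] [ 0.3416 -0.0442  0.008 ]
[ 255  154   44   43 1446] [276.6 174.8] [ 0.5519 -0.1089  0.008 ]
[295 272  11  26 226] [300.  285.3] [ 0.5463 -0.234   0.008 ]
[ 209  314  221   17 2492] [324.9 321.3] [ 0.5631 -0.2881  0.008 ]
```

Run:
```python
from h import *
im=cv2.imread("pics/w8_raw.png");g=cv2.cvtColor(im,cv2.COLOR_BGR2GRAY)
for r in g[148:204:2,248:306:2]: print(' '.join('%3d'%x for x in r))
```

```text
151 153 155 154 150 148 148 150 151 149 147 147 146 145 143 146 148 151 153 148 146 149 153 154 156 158 159 158 160
152 152 155 155 151 148 148 150 151 150 148 147 147 146 145 145 148 151 152 149 147 146 146 150 156 158 159 159 159
152 151 154 155 153 149 147 150 152 151 149 147 144 144 143 144 146 150 153 151 147 146 144 148 154 158 159 158 158
153 151 153 156 155 151 148 149 150 148 126 128 121 147 158 171 150 145 146 151 148 146 145 147 153 157 159 159 158
153 151 153 155 156 150 148 149 132 109 163 205 219 221 221 222 221 220 206 171 144 146 147 146 146 152 158 159 157
154 152 152 154 156 152 138 124 150 210 221 222 222 222 222 222 222 222 222 221 205 165 147 145 144 148 157 158 158
154 152 151 154 156 137 103 170 220 222 222 222 222 222 222 222 222 222 222 222 222 218 186 146 143 146 156 159 158
154 153 151 153 154 109 163 220 222 222 222 222 222 222 222 222 222 223 222 222 222 222 221 170 144 144 151 156 158
155 153 151 151 130 140 219 222 222 222 222 222 222 222 222 222 222 222 222 222 222 222 222 216 158 143 145 151 157
154 154 152 142 106 193 222 222 222 223 222 222 222 222 
[... 1447 characters left out ...]
 146
 95  94  97  97  94  92  97 113 163 179 221 222 222 222 222 222 223 222 222 222 215 167 151 152 151 149 149 148 145
 95  94  96  97  96  93  96 101 148 169 209 222 222 222 222 222 222 222 216 186 153 148 150 152 152 148 149 148 146
 96  95  95  97  96  94  93 100 141 157 159 171 186 198 201 198 190 171 155 149 148 148 150 151 152 150 149 149 147
 97  95  95  96  97  96  93  96 128 157 157 153 152 153 154 153 150 149 149 149 148 147 149 151 153 151 150 149 148
 97  95  94  96  97  97  93  96 117 155 157 154 151 152 153 154 151 149 149 149 148 147 148 151 152 151 149 149 148
 97  96  95  95  97  97  94  98 148 156 157 155 152 151 153 153 152 149 149 149 149 147 148 150 151 152 150 150 149
```

Scaled: 0.028 m / 0.6 = 0.0467, 0.0276 m / 0.6 = 0.046.

```bash
echo '[0.0025, 0.046, 0.0467, 0, 0.088, 0.0025, 0.046, 0.0467, 0, 0.088, 0.0025, 0.046, 0.0467, 0, 0.088, 0.0025, 0.046, 0.0467, 0, 0.088]' > path.dat && python3 jog.py path.dat
cat >> h.py <<'E'
def blob(fn,p,lo=110,smax=60,win=80):
    c=load(fn);im=cv2.imread(f"pics/{fn}_raw.png");hsv=cv2.cvtColor(im,cv2.COLOR_BGR2HSV)
    m=((hsv[...,1]<smax)&(hsv[...,2]>lo)).astype(np.uint8); n,l,st,ce=cv2.connectedComponentsWithStats(m)
    u,v=proj(c,np.array(p)).astype(int); i=l[v,u]; cs,_=cv2.findContours((l==i).astype(np.uint8),cv2.RETR_EXTERNAL,cv2.CHAIN_APPROX_NONE)
    return c,cv2.fitEllipse(cv2.convexHull(cs[0]))
E
python3 - <<'E'
from h import *
shot('wrist','w9');s=sensors.state();print(s['eef_pos'])
c,e=blob("w9",(.552,-.109,.008)); print(e, atz(c,*e[0],.008), tri((c,*e[0]),(load("w8"),276.8,175.3)))
g=cv2.cvtColor(cv2.imread("pics/w9_raw.png"),cv2.COLOR_BGR2GRAY); u,v=map(int,e[0])
for r in g[v-32:v+34:2,u-32:u+34:2]: print(' '.join('%3d'%x for x in r))
print(u-32,v-32)
E
```

```text
t: 11.88
eef_pos: [0.5493, -0.1085, 0.1174]
tool_rot: [-3.141, 0.0, 1.299]
contact_force: [-0.0, -0.2, -0.7]
grip_width: 0.0878
grip_force: 0.0
[ 0.54950437 -0.10860954  0.11759581]
((254.9141082763672, 185.3118438720703), (46.40666198730469, 47.328590393066406), 95.23422241210938) [ 0.55180973 -0.1085845   0.008     ] [ 0.55195456 -0.10855294  0.00972933]
152 152 154 155 154 149 147 148 150 151 150 148 147 146 146 144 144 146 148 151 153 151 146 146 152 156 155 157 158 159 159 159 161
153 152 154 155 155 151 148 148 150 151 152 149 148 147 145 145 144 146 147 150 153 151 148 146 149 155 155 156 158 159 160 158 160
154 152 153 155 156 152 149 148 149 151 152 150 148 147 147 147 145 145 147 150 152 153 149 147 147 149 151 155 158 159 160 159 159
154 152 152 155 156 154 150 148 149 151 151 150 149 148 147 146 145 144 146 149 151 153 151 147 146 146 147 154 157 158 159 159 159
154 152 152 154 157 155 151 149 148 150 151 151 149 145 144 129 134 134 139 147 150 153 151 148 147 146 147 152 156 158 159 159 158
154 154 152 153 155 156 152 149 148 150 149 127 125 111 138 166 178 183 170 160 1
[... 2922 characters left out ...]
  97  98 100 113 149 150 149 148
150 149 146 145 147 142 100  94  94  97 102 103 106 118 132 141 145 145 137 129 113  99  98  97  97  97  98 100 103 148 150 150 149
150 150 147 146 147 148 102  96  93  97 100 103 104 101 100 100 101 101 100  98  98  97  98  97  96  97  98 100 134 150 149 150 149
149 151 147 146 146 137 100  97  93  96  99 102 103 103 101 100 100 101 101  99  97  98  97  97  97  97  97  99 129 151 149 150 149
149 150 149 146 146 130  98  97  94  94  98 101 103 102 101  99  99 101 100  99  98  98  98  98  97  97  97  99 126 152 150 150 150
150 150 150 147 145 140 100  97  96  94  97 101 102 103 102 100  99 101 101 100  98  98  98  98  98  97  97 101 136 152 150 150 151
222 153
```

Run:
```python
from h import *
c=load("w9"); k=atz(c,255.6,192.2,.026); print(k); 
p=(k[:2]+[.5519,-.1086])/2; print(p,to_tool([*p,.0115]))
```

```text
[ 0.551927   -0.10951744  0.026     ]
[ 0.5519135  -0.10905872] [0.00022782 0.00247195 0.10609507]
```

Scaled: 0.1055 m / 0.6 = 0.1758, 0.09 m / 0.6 = 0.15.

```bash
echo '[0, 0.0042, 0.0833, 0, 0.07, 0, 0.0042, 0.15, 0, 0.05, 0, 0.0042, 0.1758, 0, 0.04, 0, 0.0042, 0.1758, 0, 0.04, 0, 0.0042, 0.1758, 0, 0.03, 0, 0.0042, 0.1758, 0, 0.02, 0, 0.0042, 0.1758, 0, 0, 0, 0.0042, 0.1758, 0, 0, 0, 0.0042, 0.1758, 0, 0, 0, 0.0042, 0.1758, 0, 0]' > path.dat && python3 jog.py path.dat 20; echo '[0, 0, 0, 0, 0, 0, 0, 0, 0, 0]' > path.dat && python3 jog.py path.dat
```

```text
t: 13.18
eef_pos: [0.5529, -0.1096, 0.0125]
tool_rot: [3.141, 0.0, 1.299]
contact_force: [-1.3, 0.8, 6.9]
grip_width: 0.0155
grip_force: 20.0
t: 13.42
eef_pos: [0.5529, -0.1096, 0.0125]
tool_rot: [3.141, 0.0, 1.299]
contact_force: [0.1, 0.2, 6.7]
grip_width: 0.0151
grip_force: 20.0
```

Scaled: 0.3572 m / 0.6 = 0.5953, -0.0748 m / 0.6 = -0.1247.

```bash
echo '[0, 0, -0.05, 0, 0, 0, 0, -0.1333, 0, 0, 0, 0, -0.2333, 0, 0, 0.1, -0.0208, -0.25, 0, 0, 0.2, -0.0417, -0.25, 0, 0, 0.3, -0.0625, -0.25, 0, 0, 0.4, -0.0833, -0.25, 0, 0, 0.5, -0.1042, -0.25, 0, 0, 0.5953, -0.1247, -0.25, 0, 0, 0.5953, -0.1247, -0.25, 0, 0]' > path.dat && python3 jog.py path.dat 25; echo '[0, 0, 0, 0, 0, 0, 0, 0, 0, 0]' > path.dat && python3 jog.py path.dat; python3 -c "
from h import *
print([to_tool([.5766,.2547,.130]).round(4) for i in range(1)])"
```

```text
t: 14.68
eef_pos: [0.5761, 0.2588, 0.1615]
tool_rot: [-3.142, -0.001, 1.304]
contact_force: [-0.3, -0.5, -0.5]
grip_width: 0.0153
grip_force: 25.0
t: 14.92
eef_pos: [0.5762, 0.2531, 0.1616]
tool_rot: [-3.141, 0.001, 1.297]
contact_force: [0.3, -0.3, -1.6]
grip_width: 0.0154
grip_force: 25.0
[array([0.0016, 0.    , 0.0316])]
```

Run:
```python
from h import *
c=shot('wrist','w10');e=sensors.state()['eef_pos'];print(e)
R0=rot()
im=cv2.imread("pics/w10_raw.png"); g=cv2.cvtColor(im,cv2.COLOR_BGR2GRAY)
u,v=map(int,proj(c,e-[0,0,.0045])); print(u,v,[proj(c,e+R0@np.array([a,b,.0045])).round(0).tolist() for a,b in((.0208,0),(-.0208,0),(0,.0208),(0,-.0208))])
for r in g[v-62:v+40:3,u-60:u+63:4]: print(' '.join('%3d'%x for x in r))
print(u-60,v-62)
```

```text
[0.57635622 0.25311828 0.16175927]
252 236 [[253.0, 201.0], [253.0, 269.0], [290.0, 236.0], [216.0, 236.0]]
122  70  53  50  56  56  57  57  53  78 103 111 239 131 176 187 159 127 131 214 240 234  62  56  56  57  53  51 109 113 169
123  72  46  52  56  55  57  54  44 102 104 180 239 240 240 240 240 240 231 144 160 211 219  57  57  56  56  50 106 137 169
123  71  44  56  56  56  52  40  89 104 224 240 241 240 240 240 240 239 238 240 191 167 232 134  57  56  55  50  77 155 169
123  81  38  45  55  47  41  41 100 231 240 241 240 240 240 238 238 240 240 233 240 229 240 228  53  42  54  54  51 163 171
122  92  33  39  39  40  39  60 215 240 239 240 203 120 200  82 141 170 231 240 221 240 240 240  89  38  38  56  48 172 173
119 117  35  39  38  40  41 103 211 221 205 156  71 145  78 233 130 187 112 233 240 229 236 240 211  38  38  51  51 146 173
115 113  34  39  39  47 105 190 205 207 184 167  87 143  47 115  73  40 150 103 239 214 240 231 238  40  39  48  52 170 173
111 106  34  38  39  82 110 204 209 207 102 104  41 123  90 131 149 127  88  40 156 236 225 229 225  54  39  45  50 175 174

[... 2531 characters left out ...]
 202 208 206 202 200 155  25  30  42  42  42  43  44 171 178 171 167 171
168 180 179 168  43  43  43  44  43  42  26  53 187 201 208 206 202 180 200  24  30  43  44  44  44  44 104 178 172 167 170
161 173 174 134  43  42  43  44  43  41  27  63 205 203 180 186 177 201 200  23  28  43  43  43  44  43  44 172 168 163 164
 34  34  34  34  35  34  33  42  42  40  27  85 204 207 202 202 199 202 200  22  27  43  43  41  34  33  35  34  33  33  34
 34  34  33  33  33  33  32  44  43  35  25  93 178 179 182 185 182 178 180  23  29  42  43  40  34  32  33  33  33  34  33
 33  33  34  34  33  33  32  44  43  33  25 117 177 175 172 165 173 174 181  26  27  43  43  40  33  33  33  33  34  33  33
192 174
```

Run:
```python
from h import *
from scipy.optimize import least_squares
c=load("w10");e=np.array([.57635,.25312,.16176]);R0=rot()
P=lambda x,y,z: proj(c,e+R0@np.array([x,y,-z]))   # z above tcp
def res(q):
    a,b=q; return [P(a+.0208,0,b)[1]-203, P(a+.008,0,b+.018)[1]-236.5, P(a-.008,0,b+.018)[1]-264]
r=least_squares(res,[0,-.004],x_scale=.001); print(r.x,r.fun, res([0,-.0045]),res([0,0]))
```

```text
[-0.00414756 -0.01329205] [-0.12798408  0.2670974  -0.15310034] [np.float64(-2.274740993236094), np.float64(-0.042317391991360864), np.float64(1.1073166844637967)] [np.float64(0.3837655507606428), np.float64(3.8124206862817402), np.float64(5.584950269978208)]
```

Scaled: 0.03 m / 0.6 = 0.05, 0.0016 m / 0.6 = 0.0027.

```bash
echo '[0.0027, 0, 0.025, 0, 0, 0.0027, 0, 0.05, 0, 0, 0.0027, 0, 0.05, 0, 0, 0.0027, 0, 0.05, 0, 0]' > path.dat && python3 jog.py path.dat && echo '[0, 0, 0.0033, 0, 0, 0, 0, 0.005, 0, 0, 0, 0, 0.005, 0, 0]' > path.dat && python3 jog.py path.dat; echo '[0, 0, 0.0017, 0, 0, 0, 0, 0.0033, 0, 0, 0, 0, 0.0033, 0, 0]' > path.dat && python3 jog.py path.dat
```

```text
t: 15.48
eef_pos: [0.5768, 0.2562, 0.1315]
tool_rot: [-3.141, 0.0, 1.299]
contact_force: [-0.1, 0.4, -0.8]
grip_width: 0.0153
grip_force: 25.0
t: 15.85
eef_pos: [0.5768, 0.2563, 0.129]
tool_rot: [3.141, 0.0, 1.299]
contact_force: [0.6, 0.3, -0.7]
grip_width: 0.0152
grip_force: 25.0
t: 16.23
eef_pos: [0.577, 0.256, 0.1275]
tool_rot: [3.141, 0.0, 1.299]
contact_force: [-1.4, -2.0, 5.6]
grip_width: 0.0153
grip_force: 25.0
```

Scaled: -0.0015 m / 0.6 = -0.0025, -0.001 m / 0.6 = -0.0017.

```bash
echo '[-0.0012, 0.0002, -0.0017, 0, 0, -0.0025, 0.0003, -0.0017, 0, 0, -0.0025, 0.0003, -0.0017, 0, 0]' > path.dat && python3 jog.py path.dat && echo '[0, 0, 0.0033, 0, 0, 0, 0, 0.005, 0, 0, 0, 0, 0.005, 0, 0]' > path.dat && python3 jog.py path.dat
```

```text
t: 16.6
eef_pos: [0.5764, 0.2546, 0.1275]
tool_rot: [-3.141, 0.0, 1.299]
contact_force: [-0.7, -0.5, -0.5]
grip_width: 0.0153
grip_force: 25.0
t: 16.98
eef_pos: [0.5765, 0.2548, 0.1247]
tool_rot: [-3.141, 0.0, 1.299]
contact_force: [-0.1, 0.2, -0.8]
grip_width: 0.0152
grip_force: 25.0
```

Scaled: 0.0015 m / 0.6 = 0.0025, 0.001 m / 0.6 = 0.0017.

```bash
echo '[0, 0, 0.0017, 0, 0, 0, 0, 0.0025, 0, 0, 0, 0, 0.0025, 0, 0]' > path.dat && python3 jog.py path.dat; echo '[0, 0, 0.0017, 0, 0, 0, 0, 0.0025, 0, 0, 0, 0, 0.0025, 0, 0]' > path.dat && python3 jog.py path.dat
```

```text
t: 17.35
eef_pos: [0.5767, 0.2548, 0.1245]
tool_rot: [3.141, -0.0, 1.299]
contact_force: [-2.8, -0.7, 7.9]
grip_width: 0.0152
grip_force: 25.0
t: 17.73
eef_pos: [0.5767, 0.2548, 0.1244]
tool_rot: [3.141, -0.0, 1.299]
contact_force: [-5.9, -2.7, 17.8]
grip_width: 0.0151
grip_force: 25.0
```

Scaled: -0.0875 m / 0.6 = -0.1458, -0.03 m / 0.6 = -0.05.

```bash
echo '[0, 0, -0.0025, 0, 0, 0, 0, -0.0042, 0, 0.017, 0, 0, -0.0042, 0, 0.022, 0, 0, -0.0042, 0, 0.032, 0, 0, -0.0042, 0, 0.042, 0, 0, -0.0042, 0, 0.052, 0, 0, -0.05, 0, 0.06, 0, 0, -0.1458, 0, 0.088, 0, 0, -0.1458, 0, 0.088, 0, 0, -0.1458, 0, 0.088]' > path.dat && python3 jog.py path.dat
python3 - <<'E'
from h import *
c=shot('wrist','w11');e=sensors.state()['eef_pos'];print(e)
g=cv2.cvtColor(cv2.imread("pics/w11_raw.png"),cv2.COLOR_BGR2GRAY)
p=proj(c,np.array([.5766,.2547,.12])); u,v=map(int,p); print(p,proj(c,np.array([.5766,.2547,.138])))
for r in g[v-38:v+40:2,u-40:u+42:3]: print(' '.join('%3d'%x for x in r))
print(u-40,v-38)
E
```

```text
t: 18.98
eef_pos: [0.5764, 0.2547, 0.2091]
tool_rot: [3.142, 0.0, 1.299]
contact_force: [-0.3, 0.0, -0.8]
grip_width: 0.0861
grip_force: 0.0
[0.57579557 0.2544644  0.20824213]
[252.25634411 192.61041328] [252.35329117 199.44842777]
 46  40  41  50  51  51  51  51  48  45  50  53  66  71  72  59  50  50  49  50  51  50  51  50  51  44  91  86
 37  40  44  52  51  50  53  52  38  39  74 191 213 214 214 200 155  77  51  50  51  50  50  50  50  46  56  98
 41  43  50  51  51  51  50  43  37  64 124 226 228 228 228 229 229 217 153  58  50  50  49  49  49  47  48  97
 41  50  52  51  50  51  52  44  65 124 226 174 163 146 160 186 221 229 228 185  59  50  52  50  49  50  45  91
 43  51  51  51  51  51  50  64  91 103 226 137 156 159 159 136 121 178 226 229 184  53  51  50  49  51  44  67
 46  50  50  52  52  43  44  89  93 132 215 223 228 228 228 228 212 169 140 220 212 141  50  51  51  50  45  48
 48  49  50  51  49  37  72  92 160 227 229 222 197 179 188 216 227 228 198 128 148 197  74  51  51  49  48  45
 49  49  49  51  37  42  90 171 228 227 168 150 188 203 200 170 146 218 229 204 215 
[... 2807 characters left out ...]
 158 156 164 162 156
166 140 107 107 106 100 100  59  31  37 146 183 141 156 150 128 185  93  34  33  52 152 160 160 156 164 162 158
165 152 128 144 127 110 104 111  69  33 167 172  41  46  42  33 141  75  58  78 150 165 160 161 155 164 164 159
165 165 164 160 161 154 146 149 148 129 168 153  59  75 102 140 146 150 158 159 164 165 160 163 155 162 164 159
164 166 165 160 162 157 158 164 164 163 148 149 161 153 165 167 167 164 161 159 163 165 161 162 155 160 165 160
161 166 165 160 161 160 156 164 165 163 158 155 164 157 164 168 167 165 163 159 162 166 162 161 157 158 165 161
158 165 166 162 159 160 154 163 165 162 159 154 162 159 160 169 167 165 164 160 161 165 163 160 158 158 165 162
212 154
```

Scaled: -0.2464 m / 0.6 = -0.4107, -0.12 m / 0.6 = -0.2.

```bash
echo '[-0.1, -0.005, 0, 0, 0.088, -0.2, -0.0117, 0, 0, 0.088, -0.3, -0.0167, 0.05, 0, 0.088, -0.4107, -0.0235, 0.1167, 0, 0.088, -0.4107, -0.0235, 0.15, 0, 0.088, -0.4107, -0.0235, 0.15, 0, 0.088, -0.4107, -0.0235, 0.15, 0, 0.088, -0.4107, -0.0235, 0.15, 0, 0.088]' > path.dat && python3 jog.py path.dat
python3 - <<'E'
from h import *
c=shot('wrist','w12');e=sensors.state()['eef_pos'];print(e)
c,q=blob("w12",(.4967+.022,.021,.024),lo=100,smax=70); print(q)
p=proj(c,np.array([.4967,.021,.024]))*1.5625
for k in ell("w12",*p,90,150): print(k,atz(c,*k[0],.024))
print(p/1.5625,to_tool([.4967,.021,.008]))
E
```

```text
t: 20.02
eef_pos: [0.4981, 0.022, 0.1203]
tool_rot: [3.14, -0.0, 1.3]
contact_force: [0.1, -0.4, 0.2]
grip_width: 0.0876
grip_force: 0.0
[0.49802971 0.0220438  0.12029885]
((250.3325958251953, 190.7335968017578), (79.01517486572266, 79.89325714111328), 34.06806564331055)
(array([250.4, 191.8]), array([75.5, 78.8]), np.float64(83.3)) [0.49668278 0.02108917 0.024     ]
(array([250.7, 193.4]), array([32.8, 34.8]), np.float64(91.4)) [0.49655238 0.01968952 0.024     ]
[250.44883929 191.89415319] [-0.0014082  -0.00122563  0.11229605]
```

Scaled: 0.112 m / 0.6 = 0.1867, -0.0013 m / 0.6 = -0.0022.

```bash
echo '[-0.0022, -0.002, 0.0833, 0, 0.088, -0.0022, -0.002, 0.1583, 0, 0.088, -0.0022, -0.002, 0.1867, 0, 0.088, -0.0022, -0.002, 0.1867, 0, 0.088, -0.0022, -0.002, 0.1867, 0, 0.088, -0.0022, -0.002, 0.1867, 0, 0.05, -0.0022, -0.002, 0.1867, 0, 0.05, -0.0022, -0.002, 0.1867, 0, 0.05, -0.0022, -0.002, 0.1867, 0, 0.05]' > path.dat && python3 jog.py path.dat 25; echo '[0, 0, 0, 0, 0.05, 0, 0, 0, 0, 0.05]' > path.dat && python3 jog.py path.dat
```

```text
t: 21.2
eef_pos: [0.4961, 0.0202, 0.0081]
tool_rot: [3.14, -0.0, 1.299]
contact_force: [-0.3, 0.5, 6.9]
grip_width: 0.066
grip_force: 25.0
t: 21.45
eef_pos: [0.4961, 0.0202, 0.0081]
tool_rot: [3.14, -0.0, 1.299]
contact_force: [0.3, 0.1, 7.1]
grip_width: 0.0654
grip_force: 25.0
```

Scaled: 0.2468 m / 0.6 = 0.4113, 0.0148 m / 0.6 = 0.0247, -0.28 rad / 4 = -0.07.

```bash
echo '[0, 0, -0.0667, 0, 0.05, 0, 0, -0.1667, 0, 0.05, 0, 0, -0.2617, 0, 0.05, 0.1, 0.0058, -0.2667, -0.0175, 0.05, 0.2, 0.0117, -0.2667, -0.035, 0.05, 0.3, 0.0183, -0.2667, -0.0525, 0.05, 0.4113, 0.0247, -0.2667, -0.07, 0.05, 0.4113, 0.0247, -0.2667, -0.07, 0.05, 0.4113, 0.0247, -0.2667, -0.07, 0.05, 0.4113, 0.0247, -0.2667, -0.07, 0.05]' > path.dat && python3 jog.py path.dat; echo '[0, 0, 0, 0, 0.05, 0, 0, 0, 0, 0.05, 0, 0, 0, 0, 0.05]' > path.dat && python3 jog.py path.dat
python3 - <<'E'
from h import *
print(to_tool([.5766,.254,.118]))
c=shot('wrist','w13')
E
```

```text
t: 22.7
eef_pos: [0.575, 0.2524, 0.167]
tool_rot: [-3.14, 0.001, 1.577]
contact_force: [0.1, -1.2, -0.7]
grip_width: 0.0653
grip_force: 25.0
t: 23.08
eef_pos: [0.5759, 0.2536, 0.1675]
tool_rot: [3.142, 0.0, 1.578]
contact_force: [0.5, -1.2, -1.1]
grip_width: 0.0655
grip_force: 25.0
[0.0004244  0.00067404 0.04949817]
```

Scaled: 0.037 m / 0.6 = 0.0617, 0.0007 m / 0.6 = 0.0012.

```bash
echo '[0.0007, 0.0012, 0.0333, 0, 0.05, 0.0007, 0.0012, 0.0617, 0, 0.05, 0.0007, 0.0012, 0.0617, 0, 0.05, 0.0007, 0.0012, 0.0617, 0, 0.05]' > path.dat && python3 jog.py path.dat; echo '[0, 0, 0.005, 0, 0.05, 0, 0, 0.01, 0, 0.05, 0, 0, 0.01, 0, 0.05]' > path.dat && python3 jog.py path.dat; echo '[0, 0, 0.005, 0, 0.05, 0, 0, 0.005, 0, 0.05]' > path.dat && python3 jog.py path.dat
```

```text
t: 23.62
eef_pos: [0.5767, 0.2545, 0.1305]
tool_rot: [3.142, 0.0, 1.579]
contact_force: [0.3, -1.3, -0.9]
grip_width: 0.0657
grip_force: 25.0
t: 24.0
eef_pos: [0.5765, 0.2544, 0.1242]
tool_rot: [-3.141, 0.0, 1.579]
contact_force: [-0.5, -0.4, -1.9]
grip_width: 0.0655
grip_force: 25.0
t: 24.25
eef_pos: [0.5764, 0.2543, 0.1211]
tool_rot: [-3.141, 0.0, 1.579]
contact_force: [-0.1, -0.0, -1.2]
grip_width: 0.0657
grip_force: 25.0
```

Free and already below rim level, at underside 113 mm. I'll carry on down.

Scaled: 0.005 m / 0.6 = 0.0083, 0.003 m / 0.6 = 0.005.

```bash
echo '[0, 0, 0.005, 0, 0.05, 0, 0, 0.0083, 0, 0.05, 0, 0, 0.0083, 0, 0.05]' > path.dat && python3 jog.py path.dat; echo '[0, 0, 0.0033, 0, 0.05, 0, 0, 0.005, 0, 0.05, 0, 0, 0.005, 0, 0.05]' > path.dat && python3 jog.py path.dat; echo '[0, 0, 0.0017, 0, 0.05, 0, 0, 0.0017, 0, 0.05]' > path.dat && python3 jog.py path.dat
```

```text
t: 24.62
eef_pos: [0.5764, 0.2544, 0.1161]
tool_rot: [-3.141, 0.0, 1.579]
contact_force: [0.6, 0.0, -1.0]
grip_width: 0.0659
grip_force: 25.0
t: 25.0
eef_pos: [0.5765, 0.2544, 0.1132]
tool_rot: [-3.141, 0.0, 1.579]
contact_force: [0.8, -0.3, -1.0]
grip_width: 0.0658
grip_force: 25.0
t: 25.25
eef_pos: [0.5766, 0.2544, 0.1123]
tool_rot: [-3.141, 0.0, 1.579]
contact_force: [-0.3, 0.1, -0.7]
grip_width: 0.0658
grip_force: 25.0
```

Scaled: 0.0005 m / 0.6 = 0.0008.

```bash
echo '[0, 0, 0.0008, 0, 0.05, 0, 0, 0.0008, 0, 0.05]' > path.dat && python3 jog.py path.dat; echo '[0, 0, 0, 0.0175, 0.05, 0, 0, 0, 0.035, 0.05, 0, 0, 0.0003, 0.06, 0.05, 0, 0, 0.0008, 0.085, 0.05, 0, 0, 0.0015, 0.11, 0.05, 0, 0, 0.0015, 0.11, 0.05]' > path.dat && python3 jog.py path.dat; python3 -c "
from h import *
s=sensors.state();print(s['wrist_torque'],s['contact_force'])"
```

```text
t: 25.5
eef_pos: [0.5767, 0.2545, 0.112]
tool_rot: [3.141, 0.0, 1.579]
contact_force: [-0.4, 0.1, -0.2]
grip_width: 0.066
grip_force: 25.0
t: 26.25
eef_pos: [0.5768, 0.2545, 0.1111]
tool_rot: [3.141, -0.0, 1.14]
contact_force: [0.2, 1.2, 0.1]
grip_width: 0.0655
grip_force: 25.0
[-0.05576482  0.05540223 -0.03734772] [0.19638871 1.21437496 0.06327963]
```

Scaled: 0.0028 m / 0.6 = 0.0047, 0.0025 m / 0.6 = 0.0042, 0.82 rad / 4 = 0.205.

```bash
echo '[0, 0, 0.0007, 0.03, 0.05, 0, 0, 0.0013, 0.06, 0.05, 0, 0, 0.0022, 0.09, 0.05, 0, 0, 0.0028, 0.12, 0.05, 0, 0, 0.0035, 0.15, 0.05, 0, 0, 0.0042, 0.18, 0.05, 0, 0, 0.0047, 0.205, 0.05, 0, 0, 0.0047, 0.205, 0.05]' > path.dat && python3 jog.py path.dat; python3 -c "
from h import *
s=sensors.state();print(s['wrist_torque'],s['contact_force'])"
```

```text
t: 27.25
eef_pos: [0.5766, 0.2545, 0.1082]
tool_rot: [3.142, 0.0, 0.321]
contact_force: [0.2, -0.4, -1.0]
grip_width: 0.0655
grip_force: 25.0
[-0.06851223  0.15152782 -0.04480351] [ 0.17013511 -0.3626087  -0.9977655 ]
```

Scaled: 0.0003 m / 0.6 = 0.0005, 0.12 rad / 4 = 0.03.

```bash
for i in 1; do echo '[0, 0, 0.0005, 0.015, 0.05, 0, 0, 0.0005, 0.03, 0.05, 0, 0, 0.0005, 0.03, 0.05]' > path.dat && python3 jog.py path.dat; python3 -c "
from h import *
s=sensors.state();print(s['wrist_torque'],s['contact_force'])"; echo '[0, 0, 0, 0.0075, 0.05, 0, 0, 0, 0.015, 0.05, 0, 0, 0, 0.015, 0.05]' > path.dat && python3 jog.py path.dat;  python3 -c "
from h import *
s=sensors.state();print(s['wrist_torque'],s['contact_force'])"; done
```

```text
t: 27.62
eef_pos: [0.577, 0.2546, 0.1081]
tool_rot: [3.142, -0.001, 0.202]
contact_force: [1.1, -0.3, 2.2]
grip_width: 0.0656
grip_force: 25.0
[ 0.01538478  0.0470817  -0.02458901] [ 1.09447888 -0.27191757  2.1896875 ]
t: 28.0
eef_pos: [0.5769, 0.2538, 0.1081]
tool_rot: [3.14, -0.0, 0.139]
contact_force: [-0.0, -3.9, 3.9]
grip_width: 0.0656
grip_force: 25.0
[-0.71324967 -0.01678588 -0.00383234] [-0.03503622 -3.94343604  3.85167068]
```

Scaled: 0.06 rad / 4 = 0.015.

```bash
echo '[0, 0, 0, 0.0075, 0.05, 0, 0, 0, 0.015, 0.05, 0, 0, 0, 0.015, 0.05]' > path.dat && python3 jog.py path.dat 30; python3 -c "
from h import *
s=sensors.state();print(s['wrist_torque'],s['contact_force'])"; echo '[0, 0, 0, 0.0075, 0.05, 0, 0, 0, 0.015, 0.05, 0, 0, 0, 0.015, 0.05]' > path.dat && python3 jog.py path.dat;  python3 -c "
from h import *
s=sensors.state();print(s['wrist_torque'],s['contact_force'])"
```

```text
t: 28.38
eef_pos: [0.5769, 0.2537, 0.1081]
tool_rot: [3.14, -0.001, 0.08]
contact_force: [0.7, -5.5, 5.4]
grip_width: 0.0656
grip_force: 30.0
[-1.03158466  0.00208523  1.21372474] [ 0.69595848 -5.47428777  5.37089371]
t: 28.75
eef_pos: [0.5787, 0.2538, 0.1082]
tool_rot: [3.14, -0.004, 0.02]
contact_force: [5.8, -5.7, 1.7]
grip_width: 0.0656
grip_force: 30.0
[-1.01051203 -0.69754394  1.24482492] [ 5.81535341 -5.6946311   1.69913355]
```

Scaled: -0.1 m / 0.6 = -0.1667, -0.08 m / 0.6 = -0.1333.

```bash
echo '[0, 0, 0, 0, 0.07, 0, 0, 0, 0, 0.08, 0, 0, 0, 0, 0.088, 0, 0, 0, 0, 0.088, 0, 0, -0.05, 0, 0.088, 0, 0, -0.1333, 0, 0.088, 0, 0, -0.1667, 0, 0.088, 0, 0, -0.1667, 0, 0.088, 0, 0, -0.1667, 0, 0.088]' > path.dat && python3 jog.py path.dat
python3 - <<'E'
from h import *
c=shot('wrist','w14');print(sensors.state()['eef_pos'],sensors.state()['contact_force'])
P=np.array([.5766,.2547,.124]); p=proj(c,P)
for k in ell("w14",*(p*1.5625),75,150): print(k,atz(c,*k[0],.124))
g=cv2.cvtColor(cv2.imread("pics/w14_raw.png"),cv2.COLOR_BGR2GRAY).astype(np.float32)
# angular profile on flange top, mean over radius 18-31mm, bars show as dips/edges
a=np.arange(-180,180,3)
A=[]
for t in np.radians(a):
    q=np.array([proj(c,P+[r*np.cos(t),r*np.sin(t),0]) for r in np.linspace(.022,.031,6)],np.float32)
    A.append(cv2.remap(g,q[:,:1],q[:,1:],1).mean())
A=np.round(A).astype(int)
for i in range(0,120,20): print(a[i],A[i:i+20])
E
```

```text
t: 29.88
eef_pos: [0.5757, 0.2542, 0.2066]
tool_rot: [3.141, 0.002, 0.019]
contact_force: [-0.3, 0.1, -0.3]
grip_width: 0.0878
grip_force: 0.0
[0.57551862 0.25414458 0.20621933] [0.35375029 0.18856713 0.04013306]
(array([251.6, 192.2]), array([80. , 83.7]), np.float64(88.8)) [0.57799534 0.25301577 0.124     ]
(array([249.4, 191.1]), array([10.6, 18.1]), np.float64(87.3)) [0.57886178 0.25475721 0.124     ]
-180 [205 205 206 207 208 213 214 207 206 209 214 221 222 222 222 222 222 222
 222 222]
-120 [222 222 222 222 222 222 222 222 222 222 222 222 222 222 222 222 222 222
 222 222]
-60 [222 222 222 222 222 222 222 222 222 217 220 222 221 203 217 222 222 222
 222 222]
0 [222 222 222 222 222 222 222 222 222 221 221 221 221 221 221 221 220 220
 220 219]
60 [217 217 217 215 215 217 215 214 214 214 214 213 214 214 214 217 216 218
 220 218]
120 [218 219 220 220 219 219 220 221 221 221 221 219 200 211 213 210 203 200
 205 205]
```

The hard stop was felt at about 1.2 N m, and the underside is about 100 mm up. The ring marks are near -21°, roughly 80° or more clockwise from the slot entry. The gripper is clear, so I'm handing in.

```bash
python3 -c "
from plant import bot, eyes, sensors
print(bot.job_done())"
```

```text
the job is handed in; nothing more can be done
None
```

The lid was laid flat knob up, taken again by its knob and seated in the barrel's mouth; the ring was then set over it and turned clockwise to its hard stop (about 1.2 N m felt), and the job was handed in at about 30 s of 72 s with no verdict returned.

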